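# Crank the screw stage to its set mark

## Task

Turn the handwheel of the screw stage until the pointer on the carriage that holds the small sample bottle lines up with the set mark clamped on the scale; it takes most of a full turn, so let go of the wheel's grip bar and take it again as often as needed. Move the carriage only by the handwheel, never by pushing it or its bottle, disturb none of the loose things around, and let go at the end.

Things in the scene. Friction and masses are not known exactly. Their poses are not given: they have to be found in the camera images.
- handwheel_grip (a point): Point on the handwheel's vertical axis at grip height, 88 mm above the worktop. The wheel: a flat black disc, 72 mm across, on the grey gear housing (70 x 78 mm) at the stage's right end. Across it stands a black grip bar 60 mm long, 14 mm thick: its top 15 mm above this point, the disc's face 24 mm below. The bar runs along this point's x axis and turns with the wheel.
- handwheel (a joint): Handwheel angle in rad, growing clockwise seen from above, -0.3 to 8.3 between stops; about 0.1 N m of friction, stays where it is left. Each rad clockwise drives the carriage 10 mm away from the handwheel (63 mm a turn), anticlockwise 10 mm back. It starts between 0 and 0.8; the mark is 4.0 to 6.2 rad of clockwise turning away.
- carriage: The carriage: an aluminium block, 78 x 56 mm, top 52 mm above the worktop, on two guide rods, with a small white red-capped bottle (44 mm across, top 146 mm above the worktop) fixed on it. Origin on its centre line at worktop height; its y axis points along the travel, away from the handwheel.
- carriage_pointer (a point): Tip of the small dark needle on the carriage's side towards the scale (the carriage's -x side), 54 mm from the carriage's centre line and 34 mm above the worktop. It moves with the carriage, in line with the middle of the carriage and bottle (same place along the scale).
- set_mark: The set mark: a small dark steel saddle (16 mm along the scale) with a thumbscrew, fixed over the white scale bar (black ticks 5 mm apart); its 2.5 mm wide needle points to the carriage. Origin below its middle, 15 mm above the worktop; its y axis runs along the scale, away from the handwheel, as the carriage's does; needle at y = 0.
- mark_tip (a point): Tip of the set mark's needle, 34 mm above the worktop. When the carriage is at the mark, the carriage's pointer stands 1.5 to 2 mm in front of this tip, at the same place along the scale.
- stage: The screw stage, fixed to the worktop: aluminium base plate 120 mm wide (x -75 to +45 mm), 360 mm long (y -190 to +170 mm). Origin under it at worktop height; y runs along the guide rods from the handwheel (axis at x = 0, y = -140 mm) to the grey end block (y = +150 mm, 50 mm high); the scale lies on the -x edge.
- cap_by_stage: Loose blue screw cap, 47 mm across, 26 mm high, lying on the worktop beside the stage (origin at its underside). To be left alone.
- beaker: Loose glass beaker, 56 mm across, 70 mm high, standing beside the stage (origin at its underside). To be left alone.
- white_bottle: Loose white bottle with a red cap, 56 mm across, 113 mm high, standing beside the stage (origin at its underside). To be left alone.
- timer: Loose white timer, 43 x 66 x 56 mm high, standing beside the stage (origin at its underside). To be left alone.

How it is judged:
By the outcome, as a careful person would: the job done as asked, in the order asked, and still so for the second after the job is handed in, with the robot touching nothing.
It also fails if it takes over 64 s, if anything falls off the work surface, if the arm or the gripper's body presses on something with over 40 N, if the wrist force passes 120 N, or if a joint passes its speed limit or range.

## Robot

A 6-joint arm with a two-finger parallel gripper is mounted at the origin on the work surface; the furniture and walls round the work are solid. World frame = base frame: x ahead of the robot, y to its left, z up, the work surface at z = 0. Lengths are in m, angles in rad, forces in N, time in s.
With the tool pointing down it reaches from about 0.25 to 0.775 m from the base axis. Payload 4 kg.
Tool frame: the origin (TCP) lies on the centre line of the jaws, within the pads' length; the fingertips stand 25 mm ahead of it and the grasp point (between the pads) lies 6 mm ahead of it; z points along the fingers, y is the direction in which the jaws open and shut (so a half turn about z gives the same grasp; the last joint's range is limited). The gripper opens to 85 mm and grips with 20 to 120 N. Pads are 22 mm wide; open, the fingers measure 114 mm over their backs; the gripper's body (76 mm by 85 mm) begins 54 mm behind the grasp point. The pads swing forward as they close: fully open they stand 13 mm farther back than shut.
Start: joints at [-1.396, 0.087, 1.371, -0, 1.684, -0.103], TCP at [0.151, -0.529, 0.256] pointing down, gripper open.
Joint ranges: [-3.1, 3.1], [-0.76, 2.03], [0.27, 2.55], [-1.08, 4.22], [0.17, 2.65], [-2.57, 2.57]. Speed limits (rad/s): [2.79, 2.79, 3.14, 3.14, 3.14, 3.14].

## Interface

Orientations are given as a unit quaternion [x, y, z, w].
In Python, from station import * gives the robot as it stands.
- The arm moves only by the shell command python3 -m inch 'ROWS' [OPENING] [FORCE]. ROWS is JSON, a list of rows, each an object with "translation": the shift along the world's x, y, z in m, a list of three; "delta_rot": the turn, a rotation vector about the world's x, y, z in degrees, a list of three. In form: [{"translation": [x, y, z], "delta_rot": [ax, ay, az]}, ...]. A call has 1 to 12 rows; each row shifts and turns the commanded pose from where the row before left it; what a row does not reach is not made up. A row lasts 1/10 s, in which the tool goes at most 50 mm and 8.59 degrees, less where a joint would pass 70% of its speed; a pose out of reach is approached as far as the arm can. A call is refused whole if a number of a shift passes 0.05 or a number of a turn 8.59, either way. A call with a gripper value outside its range is refused whole. OPENING is the closure in counts, from 0 (fully open) to 255 (shut), set as the call begins (- or left out, the last holds). The fingers move at their own pace and stop on an object; FORCE is the grip in N (left out, the last holds). Time passes only in rows, so rows that do not move let the fingers close. It gives the time, the measured TCP pose, the force and the opening at its end, in the units of the state.
- sense(): the state, without advancing time (a new reading comes with each control period).
- read_camera(name): name is "scene" or "top"; returns the picture (384x512x3 uint8, red, green, blue); there is no depth.
- camera_info(name): a dict with "fx", "fy", "cx", "cy" (pixels), "world_from_camera" (4x4, takes a point from camera to world coordinates). Camera axes: x right, y down, z forward; pixel columns grow to the right and rows downward; lengths in m; the calibration is good to about 2 mm. A picture is of the moment at which its call begins. camera_info takes no time and is no camera call.
- close_job(): hands the job in, once; it reports no verdict.
The state is a dict: "time_s": time; "joints": joint angles; "dq": joint speeds; "effort": joint torques, N m; "tool_pos": TCP position; "eef_rot": TCP orientation; "ft_force": force on the tool from outside, world axes, zero at the start; "moment": the same for the moment, N m; "gripper_width": opening from 0.0 (shut) to 1.0 (fully open).
Only numpy, scipy, OpenCV 4.12 (cv2) and the standard library are available. Lean on these libraries where they do the work, as an engineer would, in place of code of your own. Each camera call takes 0.05 s, during which the arm holds its last target. There are 200 camera calls.

## Working session

There is one attempt and no reset: what is moved stays moved. The work goes in short steps, Python scripts to look and compute and a shell command to move; the robot and the scene stay as the last step left them, time stands still between calls to the robot, and variables do not carry over. Pictures are saved under pics/ and viewed, on a budget of 10 in all, crops included, one or two more only if the job needs it, and the job is handed in when it is done.

```bash
mkdir -p pics; ls; python3 - <<'E'
from station import *
import cv2,numpy as np
s=sense();print(s)
for n in("scene","top"):
    c=camera_info(n);print(n,c['fx'],c['fy'],c['cx'],c['cy'],np.round(c['world_from_camera'],4).tolist())
    im=read_camera(n);cv2.imwrite(f'pics/{n}0.png',cv2.resize(im[:,:,::-1],(800,600),interpolation=cv2.INTER_CUBIC));np.save(f'{n}0.npy',im)
E
```

```text
pics
{'time_s': 0.0, 'joints': array([-1.39609898e+00,  8.79814992e-02,  1.37230496e+00,  1.70341212e-05,
        1.68358959e+00, -1.03092972e-01]), 'dq': array([-4.17708183e-04,  3.61324302e-04, -2.91992830e-03, -8.66370171e-05,
       -1.23111784e-03,  1.48477552e-03]), 'effort': array([ 4.49580648e-04, -3.51872098e+01, -3.13266599e+01,  3.11731731e-05,
        1.09475409e-02,  2.51425308e-05]), 'tool_pos': array([ 0.15075247, -0.5284665 ,  0.25509885]), 'eef_rot': array([ 9.90368788e-01,  1.38449850e-01, -3.24079346e-05, -1.14126888e-03]), 'ft_force': array([ 0.56035351, -0.27921925,  0.54007364]), 'moment': array([ 0.00612379, -0.0079191 ,  0.00806584]), 'gripper_width': 0.9976953604939144}
scene 480.48933470464243 480.48933470464243 248.62839515501375 196.70818676410153 [[0.9625, -0.1204, 0.243, 0.3007], [-0.2707, -0.48, 0.8345, -0.8952], [0.0161, -0.869, -0.4946, 0.5707], [0.0, 0.0, 0.0, 1.0]]
top 480.8527355459638 480.8527355459638 252.73749444413465 188.90727903094972 [[0.0243, -0.9981, 0.0565, 0.5091], [-0.9997, -0.024, 0.0062, -0.037], [-0.0049, -0.0566, -0.9984, 1.0183], [0.0, 0.0, 0.0, 1.0]]
```

View pics/scene0.png

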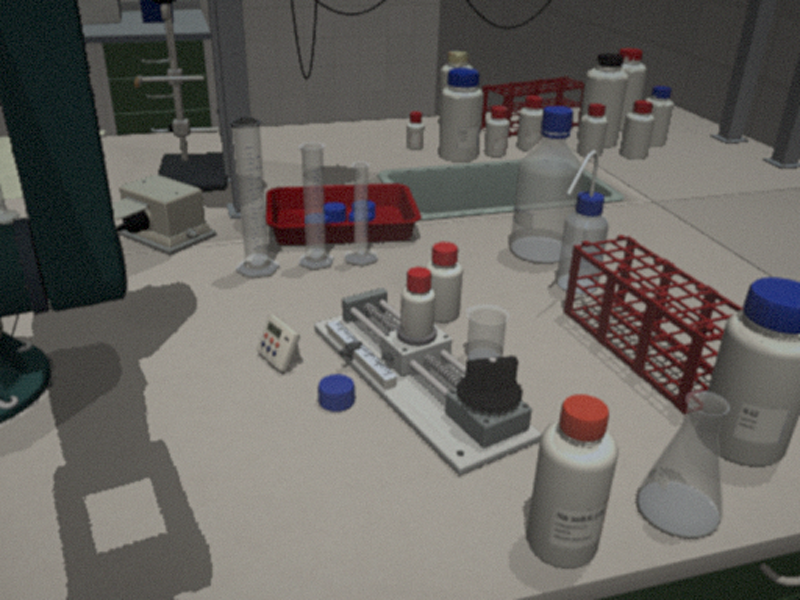

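View pics/top0.png

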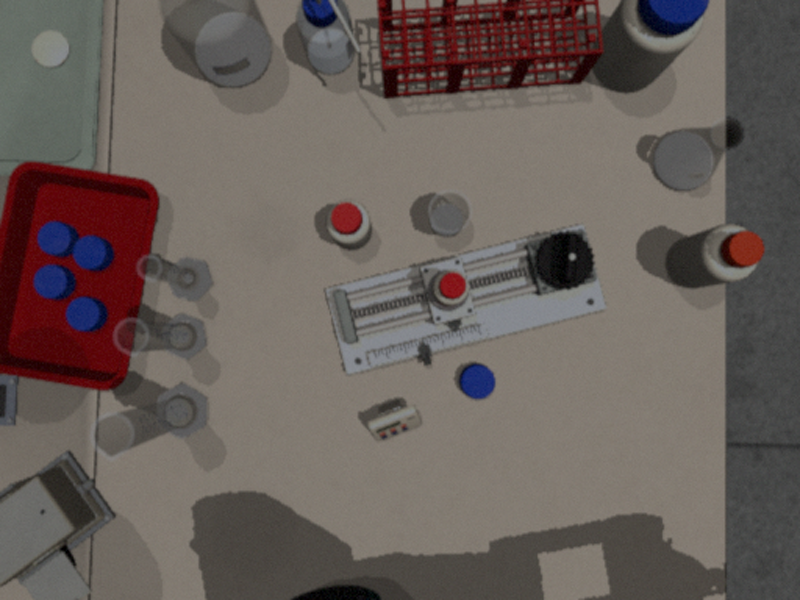

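The scene picture shows the stage with the wheel at the near right (bar at about (490,370)), the carriage at (415,340) and the set mark at (348,350). The top picture shows the wheel at (565,260), the carriage bottle at (452,287), the pointer at about (455,325), the mark at (425,352), the blue cap at (477,380) and the beaker at (448,213). I'll enlarge averaged crops.

```bash
cat > h.py <<'E'
from station import *
import cv2,numpy as np
def avg(n,k=6): return np.mean([read_camera(n).astype(float) for _ in range(k)],0)
def ray(n,u,v):
    c=camera_info(n);T=np.array(c['world_from_camera'])
    d=T[:3,:3]@np.array([(u-c['cx'])/c['fx'],(v-c['cy'])/c['fy'],1]);return T[:3,3],d
def onz(n,u,v,z):
    o,d=ray(n,u,v);return o+d*(z-o[2])/d[2]
def proj(n,p):
    c=camera_info(n);q=np.linalg.inv(np.array(c['world_from_camera']))@np.r_[p,1]
    return np.array([c['fx']*q[0]/q[2]+c['cx'],c['fy']*q[1]/q[2]+c['cy']])
def crop(im,x0,y0,x1,y1,s): # pixel u -> (u-x0+.5)*s-.5
    return cv2.resize(np.clip(im[y0:y1,x0:x1,::-1]*1.5,0,255).astype(np.uint8),None,fx=s,fy=s,interpolation=cv2.INTER_CUBIC)
E
python3 - <<'E'
from h import *
t=avg('top');s=avg('scene');np.save('t.npy',t);np.save('s.npy',s)
a=crop(t,200,135,400,245,4)     # 800x440
cv2.imwrite('pics/tc.png',a)
b=crop(s,195,175,355,295,5); cv2.imwrite('pics/sc.png',b)
g=t.mean(2)
# dark wheel
m=(g<45).astype(np.uint8); m[:, :325]=0;m[:130]=0;m[210:]=0;m[:,400:]=0
n,l,st,c=cv2.connectedComponentsWithStats(m);print([(st[i].tolist(),c[i].round(1).tolist()) for i in range(1,n) if st[i,4]>20])
E
```

```text
[([337, 149, 43, 36, 1110], [359.1, 166.8])]
```

View pics/tc.png

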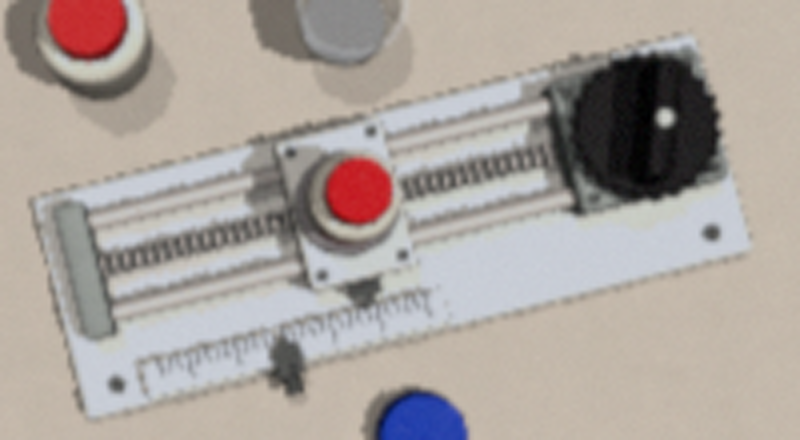

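View pics/sc.png

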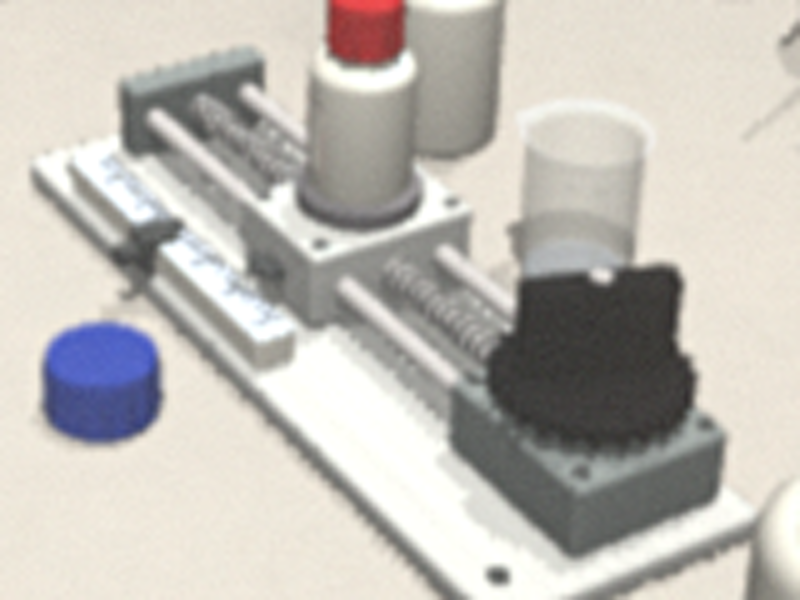

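The top crop shows the wheel disc centred at about (648,125), the carriage needle at (363,292), the mark at (288,362), and plate corners at (30,200), (692,35), (750,247) and (88,417). In the scene crop the bar's top edge runs from (520,278) to (680,270). I'll stretch the contrast on the wheel and compute positions.

```bash
python3 - <<'E'
from h import *
t=np.load('t.npy');s=np.load('s.npy')
def st(im,x0,y0,w,h,f,g=4.5): return cv2.resize(np.clip(im[y0:y0+h,x0:x0+w,::-1]*g,0,255).astype(np.uint8),None,fx=f,fy=f,interpolation=cv2.INTER_CUBIC)
A=st(t,336,142,46,46,8); B=st(s,287,223,52,46,8,6)
cv2.imwrite('pics/w.png',np.hstack([A,B]))   # A 368 wide, B 416
U=lambda x,y:((x+.5)/4-.5+200,(y+.5)/4-.5+135)
for n,x,y,z in[('c00',30,200,.013),('c01',692,35,.013),('c11',750,247,.013),('c10',88,417,.013),('wheel',648,125,.064),('ptr',363,300,.034),('mark',288,362,.034),('bottletop',359,190,.146),('cap',423,435,.026),('beakertop',340,20,.07)]:
    print(n,onz('top',*U(x,y),z).round(4))
V=lambda x,y:((x+.5)/5-.5+195,(y+.5)/5-.5+175)
for x,y in[(520,278),(680,270)]: print(onz('scene',*V(x,y),.103).round(4))
E
```

```text
c00 [0.5726 0.0651 0.013 ]
c01 [ 0.6679 -0.2804  0.013 ]
c11 [ 0.5571 -0.3118  0.013 ]
c10 [0.4602 0.0316 0.013 ]
wheel [ 0.6142 -0.2466  0.064 ]
ptr [ 0.5242 -0.1088  0.034 ]
mark [ 0.4917 -0.0712  0.034 ]
bottletop [ 0.5724 -0.0978  0.146 ]
cap [ 0.4558 -0.1415  0.026 ]
beakertop [ 0.6623 -0.092   0.07  ]
[ 0.5835 -0.2421  0.103 ]
[ 0.6404 -0.2514  0.103 ]
```

View pics/w.png

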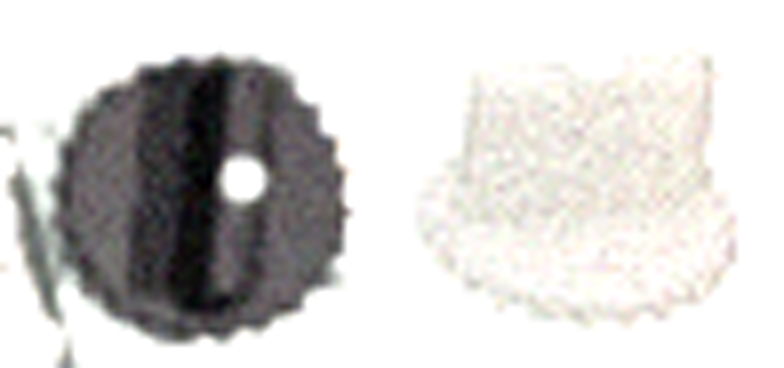

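The stretched picture shows the disc centred at A(201,199) with the bar running almost along world x, about -4°. That puts the wheel axis at about (0.6135, -0.245). The stage y axis is about (-0.269, 0.963), and the mark is about 46 mm ahead of the pointer. I'll approach with tool yaw near 176° so there is room for a long clockwise turn.

```bash
python3 -m inch '[{"translation":[0.0385,0.0236,0],"delta_rot":[0,0,8]},{"translation":[0.0385,0.0236,0],"delta_rot":[0,0,8]},{"translation":[0.0385,0.0236,0],"delta_rot":[0,0,8]},{"translation":[0.0385,0.0236,0],"delta_rot":[0,0,8]},{"translation":[0.0385,0.0236,0],"delta_rot":[0,0,8]},{"translation":[0.0385,0.0236,0],"delta_rot":[0,0,8]},{"translation":[0.0385,0.0236,0],"delta_rot":[0,0,8]},{"translation":[0.0385,0.0236,0],"delta_rot":[0,0,8]},{"translation":[0.0385,0.0236,0],"delta_rot":[0,0,8]},{"translation":[0.0385,0.0236,0],"delta_rot":[0,0,8]},{"translation":[0.0385,0.0236,0],"delta_rot":[0,0,8]},{"translation":[0.0385,0.0236,0],"delta_rot":[0,0,8]}]' 0 30
cat >> h.py <<'E'
def stt():
    s=sense();q=s['eef_rot']
    from scipy.spatial.transform import Rotation as R
    m=R.from_quat(q).as_matrix()
    print('t',s['time_s'],'pos',s['tool_pos'].round(4),'yaw',np.degrees(np.arctan2(m[1,0],m[0,0])).round(2),'z',m[:,2].round(3),'j',np.degrees(s['joints']).round(1),'F',s['ft_force'].round(1),'M',s['moment'].round(2),'w',round(s['gripper_width'],3))
E
python3 -c "from h import *;stt()"
```

```text
time_s: 1.9
tool_pos: [0.6143, -0.2445, 0.2564]
eef_rot: [0.557, 0.83, -0.0, 0.0]
ft_force: [-0.1, 0.2, -0.8]
gripper_width: 1.0
t 1.9 pos [ 0.6143 -0.2445  0.2564] yaw 112.25 z [ 0. -0. -1.] j [-26.6  19.4  61.4  -0.   99.1 -48.9] F [-0.1  0.2 -0.8] M [-0.02 -0.05 -0.  ] w 1.0
```

```bash
python3 -m inch '[{"translation":[0,0,-0.01],"delta_rot":[0,0,8]},{"translation":[0,0,-0.01],"delta_rot":[0,0,8]},{"translation":[0,0,-0.01],"delta_rot":[0,0,8]},{"translation":[0,0,-0.01],"delta_rot":[0,0,8]},{"translation":[-0.0005,0,-0.01],"delta_rot":[0,0,8]},{"translation":[0,0,-0.01],"delta_rot":[0,0,8]},{"translation":[0,0,-0.01],"delta_rot":[0,0,8]},{"translation":[0,0,-0.01],"delta_rot":[0,0,8]},{"translation":[0,0,-0.02],"delta_rot":[0,0,0]},{"translation":[0,0,-0.02],"delta_rot":[0,0,0]},{"translation":[0,0,-0.02],"delta_rot":[0,0,0]},{"translation":[0,0,-0.019],"delta_rot":[0,0,0]}]'
python3 -m inch '[{"translation":[0,0,0],"delta_rot":[0,0,0]},{"translation":[0,0,0],"delta_rot":[0,0,0]},{"translation":[0,0,0],"delta_rot":[0,0,0]},{"translation":[0,0,0],"delta_rot":[0,0,0]},{"translation":[0,0,0],"delta_rot":[0,0,0]},{"translation":[0,0,0],"delta_rot":[0,0,0]},{"translation":[0,0,0],"delta_rot":[0,0,0]},{"translation":[0,0,0],"delta_rot":[0,0,0]}]' 255 30
python3 -c "from h import *;stt()"
```

```text
time_s: 3.1
tool_pos: [0.6122, -0.2457, 0.0963]
eef_rot: [0.036, 0.999, 0.0, -0.0]
ft_force: [0.1, 1.0, -0.5]
gripper_width: 1.0
time_s: 3.9
tool_pos: [0.613, -0.247, 0.099]
eef_rot: [0.036, 0.999, -0.001, 0.001]
ft_force: [-0.6, -3.9, 6.1]
gripper_width: 0.157
t 3.9 pos [ 0.613 -0.247  0.099] yaw 175.89 z [ 0.003 -0.003 -1.   ] j [-2.680e+01  2.300e+01  7.470e+01 -1.000e-01  8.210e+01 -1.127e+02] F [-0.6 -3.9  6.1] M [-0.56  0.08  0.11] w 0.157
```

Grasped (opening 13 mm). The small y force says the axis lies about 1.5 mm further to -y, so I'll correct that and turn clockwise.

```bash
python3 -m inch '[{"translation":[0,-0.0015,0.002],"delta_rot":[0,0,-3]},{"translation":[0,0,0],"delta_rot":[0,0,-6]},{"translation":[0,0,0],"delta_rot":[0,0,-6]},{"translation":[0,0,0],"delta_rot":[0,0,-6]},{"translation":[0,0,0],"delta_rot":[0,0,-6]},{"translation":[0,0,0],"delta_rot":[0,0,-6]},{"translation":[0,0,0],"delta_rot":[0,0,-6]},{"translation":[0,0,0],"delta_rot":[0,0,-6]},{"translation":[0,0,0],"delta_rot":[0,0,-6]},{"translation":[0,0,0],"delta_rot":[0,0,-6]},{"translation":[0,0,0],"delta_rot":[0,0,-6]},{"translation":[0,0,0],"delta_rot":[0,0,-3]}]'
python3 - <<'E'
from h import *
stt();t=avg('top',4);cv2.imwrite('pics/t1.png',crop(t,200,135,400,245,4))
stt()
E
```

```text
time_s: 5.1
tool_pos: [0.613, -0.247, 0.0991]
eef_rot: [0.575, 0.818, 0.001, 0.001]
ft_force: [2.3, -2.3, 0.6]
gripper_width: 0.158
t 5.1 pos [ 0.613  -0.247   0.0991] yaw 109.78 z [ 0.002  0.    -1.   ] j [-26.9  23.1  74.6   0.   82.2 -46.7] F [ 2.3 -2.3  0.6] M [-0.53 -0.36  0.1 ] w 0.158
t 5.3 pos [ 0.613  -0.247   0.0991] yaw 109.98 z [ 0.002  0.    -1.   ] j [-26.9  23.1  74.6   0.1  82.2 -46.9] F [ 4.3 -1.8  0. ] M [-0.37 -0.66 -0.09] w 0.157
```

View pics/t1.png

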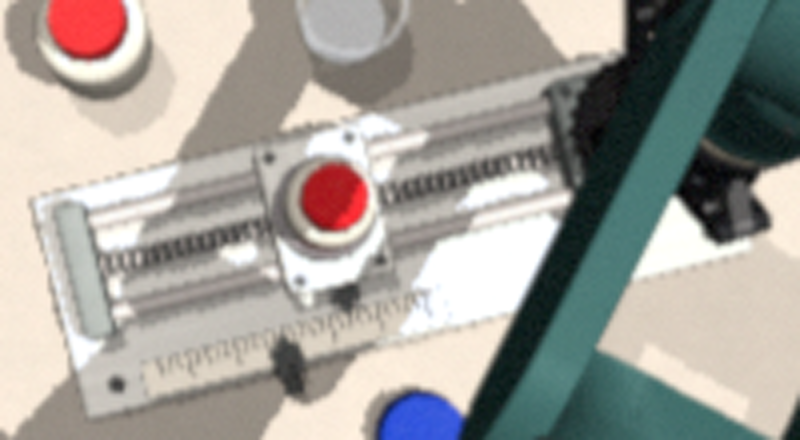

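The top view shows the carriage advanced (cap from (359,190) to (334,198), needle at about (345,295)) with the mark at (288,362) still visible and nothing disturbed. I'll continue clockwise.

```bash
python3 -m inch '[{"translation":[0,0,0],"delta_rot":[0,0,-4]},{"translation":[0,0,0],"delta_rot":[0,0,-7]},{"translation":[0,0,0],"delta_rot":[0,0,-7]},{"translation":[0,0,0],"delta_rot":[0,0,-7]},{"translation":[0,0,0],"delta_rot":[0,0,-7]},{"translation":[0,0,0],"delta_rot":[0,0,-7]},{"translation":[0,0,0],"delta_rot":[0,0,-7]},{"translation":[0,0,0],"delta_rot":[0,0,-7]},{"translation":[0,0,0],"delta_rot":[0,0,-7]},{"translation":[0,0,0],"delta_rot":[0,0,-7]},{"translation":[0,0,0],"delta_rot":[0,0,-7]},{"translation":[0,0,0],"delta_rot":[0,0,-4]}]'
python3 -m inch '[{"translation":[0,0,0],"delta_rot":[0,0,-5]},{"translation":[0,0,0],"delta_rot":[0,0,-7]},{"translation":[0,0,0],"delta_rot":[0,0,-7]},{"translation":[0,0,0],"delta_rot":[0,0,-7]},{"translation":[0,0,0],"delta_rot":[0,0,-7]},{"translation":[0,0,0],"delta_rot":[0,0,-3]},{"translation":[0,0,0],"delta_rot":[0,0,0]}]'
python3 - <<'E'
from h import *
stt()
t=avg('top',6);np.save('t2.npy',t)
def cap(im):
    im=im[135:245,245:345];w=((im[...,0]-im[...,1]>50)&(im[...,0]>60)).astype(np.uint8)
    n,l,st,c=cv2.connectedComponentsWithStats(w);i=1+np.argmax(st[1:,4]);return c[i]+[245,135],st[i,4]
a=cap(np.load('t.npy'));b=cap(t);print(a,b)
A=onz('top',*a[0],.146);B=onz('top',*b[0],.146);print(A,B,np.linalg.norm(B-A))
E
```

```text
time_s: 6.5
tool_pos: [0.6132, -0.2471, 0.0991]
eef_rot: [0.962, 0.274, 0.001, 0.0]
ft_force: [4.4, -2.2, -1.6]
gripper_width: 0.163
time_s: 7.2
tool_pos: [0.6132, -0.2471, 0.0991]
eef_rot: [0.999, -0.036, 0.001, 0.0]
ft_force: [5.0, -2.0, -1.0]
gripper_width: 0.159
t 7.2 pos [ 0.6132 -0.2471  0.0991] yaw -4.07 z [ 0.002 -0.    -1.   ] j [-26.9  23.1  74.6   0.   82.2  67.2] F [ 5. -2. -1.] M [-0.45 -0.6  -0.05] w 0.159
(array([289.44131455, 182.22065728]), np.int32(213)) (array([272.67317073, 186.48292683]), np.int32(205))
[ 0.57219084 -0.09791736  0.146     ] [ 0.56369963 -0.06762105  0.146     ] 0.03146373978729884
```

The travel so far is 31.5 mm for half a turn, as expected. Now I'll let go, lift, turn back half a turn, and retake the bar.

```bash
python3 -m inch '[{"translation":[0,0,0],"delta_rot":[0,0,0]},{"translation":[0,0,0],"delta_rot":[0,0,0]},{"translation":[0,0,0],"delta_rot":[0,0,0]},{"translation":[0,0,0],"delta_rot":[0,0,0]},{"translation":[0,0,0],"delta_rot":[0,0,0]},{"translation":[0,0,0],"delta_rot":[0,0,0]},{"translation":[0,0,0.02],"delta_rot":[0,0,0]},{"translation":[0,0,0.03],"delta_rot":[0,0,0]}]' 0
python3 -m inch '[{"translation":[0,0,0],"delta_rot":[0,0,8]},{"translation":[0,0,0],"delta_rot":[0,0,8]},{"translation":[0,0,0],"delta_rot":[0,0,8]},{"translation":[0,0,0],"delta_rot":[0,0,8]},{"translation":[0,0,0],"delta_rot":[0,0,8]},{"translation":[0,0,0],"delta_rot":[0,0,8]},{"translation":[0,0,0],"delta_rot":[0,0,8]},{"translation":[0,0,0],"delta_rot":[0,0,8]},{"translation":[0,0,0],"delta_rot":[0,0,8]},{"translation":[0,0,0],"delta_rot":[0,0,8]},{"translation":[0,0,0],"delta_rot":[0,0,8]},{"translation":[0,0,0],"delta_rot":[0,0,8]}]'
python3 -m inch '[{"translation":[0,0,0],"delta_rot":[0,0,8]},{"translation":[0,0,0],"delta_rot":[0,0,8]},{"translation":[0,0,0],"delta_rot":[0,0,8]},{"translation":[0,0,0],"delta_rot":[0,0,8]},{"translation":[0,0,0],"delta_rot":[0,0,8]},{"translation":[0,0,0],"delta_rot":[0,0,8]},{"translation":[0,0,0],"delta_rot":[0,0,8]},{"translation":[0,0,0],"delta_rot":[0,0,8]},{"translation":[0,0,0],"delta_rot":[0,0,8]},{"translation":[0,0,0],"delta_rot":[0,0,8]},{"translation":[0,0,0],"delta_rot":[0,0,4]},{"translation":[0,0,0],"delta_rot":[0,0,0]}]'
python3 - <<'E'
from h import *
stt()
t=avg('top',6);np.save('t3.npy',t);s=avg('scene',6);np.save('s3.npy',s)
A=crop(t,255,185,305,235,8);B=crop(s,210,205,260,255,8)
cv2.imwrite('pics/p3.png',np.hstack([A,B]))
stt()
E
```

```text
time_s: 8.3
tool_pos: [0.6108, -0.2465, 0.1468]
eef_rot: [0.999, -0.036, -0.003, -0.001]
ft_force: [0.2, -0.1, -0.1]
gripper_width: 1.0
time_s: 9.5
tool_pos: [0.6123, -0.2472, 0.1494]
eef_rot: [0.693, 0.721, 0.0, -0.0]
ft_force: [0.6, -0.8, -0.5]
gripper_width: 1.0
time_s: 10.7
tool_pos: [0.6123, -0.2472, 0.1494]
eef_rot: [0.036, 0.999, 0.0, -0.0]
ft_force: [0.1, 0.2, -0.3]
gripper_width: 1.0
t 10.7 pos [ 0.6123 -0.2472  0.1494] yaw 175.9 z [-0.  0. -1.] j [ -26.9   21.3   71.2    0.    87.6 -112.8] F [ 0.1  0.2 -0.3] M [ 0.05  0.04 -0.04] w 1.0
t 11.3 pos [ 0.6123 -0.2472  0.1493] yaw 175.91 z [-0.  0. -1.] j [ -26.9   21.3   71.2    0.    87.6 -112.8] F [ 0.8 -0.   0.4] M [-0.03 -0.05  0.  ] w 0.997
```

View pics/p3.png

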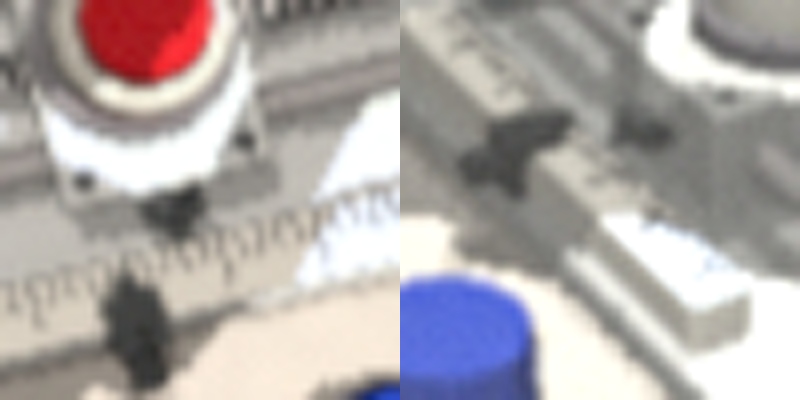

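The left crop shows the carriage needle tip at about (180,238) and the mark tip at (123,270). That leaves about 16 mm along the scale, or roughly 92°. I'll retake the bar and turn 75° first.

```bash
python3 -m inch '[{"translation":[0.0008,0,-0.03],"delta_rot":[0,0,0]},{"translation":[0,0,-0.02],"delta_rot":[0,0,0]},{"translation":[0,0,0],"delta_rot":[0,0,0]},{"translation":[0,0,0],"delta_rot":[0,0,0]}]'
python3 -m inch '[{"translation":[0,0,0],"delta_rot":[0,0,0]},{"translation":[0,0,0],"delta_rot":[0,0,0]},{"translation":[0,0,0],"delta_rot":[0,0,0]},{"translation":[0,0,0],"delta_rot":[0,0,0]},{"translation":[0,0,0],"delta_rot":[0,0,0]},{"translation":[0,0,0],"delta_rot":[0,0,0]},{"translation":[0,0,0],"delta_rot":[0,0,0]},{"translation":[0,0,0],"delta_rot":[0,0,0]}]' 255 30
python3 -m inch '[{"translation":[0,0,0],"delta_rot":[0,0,-4]},{"translation":[0,0,0],"delta_rot":[0,0,-7]},{"translation":[0,0,0],"delta_rot":[0,0,-7]},{"translation":[0,0,0],"delta_rot":[0,0,-7]},{"translation":[0,0,0],"delta_rot":[0,0,-7]},{"translation":[0,0,0],"delta_rot":[0,0,-7]},{"translation":[0,0,0],"delta_rot":[0,0,-7]},{"translation":[0,0,0],"delta_rot":[0,0,-7]},{"translation":[0,0,0],"delta_rot":[0,0,-7]},{"translation":[0,0,0],"delta_rot":[0,0,-7]},{"translation":[0,0,0],"delta_rot":[0,0,-8]},{"translation":[0,0,0],"delta_rot":[0,0,0]}]'
python3 - <<'E'
from h import *
stt()
t=avg('top',12);np.save('t4.npy',t);s=avg('scene',12);np.save('s4.npy',s)
A=crop(t,250,180,290,230,10);B=crop(s,210,200,250,250,10)
cv2.imwrite('pics/p4.png',np.hstack([A,B]))
stt()
E
```

```text
time_s: 11.7
tool_pos: [0.613, -0.2472, 0.0992]
eef_rot: [0.036, 0.999, 0.0, -0.0]
ft_force: [0.5, -0.8, 0.5]
gripper_width: 1.0
time_s: 12.5
tool_pos: [0.6133, -0.2472, 0.0998]
eef_rot: [0.036, 0.999, 0.0, 0.0]
ft_force: [-0.6, 1.2, 4.0]
gripper_width: 0.16
time_s: 13.7
tool_pos: [0.6131, -0.2473, 0.0998]
eef_rot: [0.637, 0.771, -0.0, 0.0]
ft_force: [-0.6, 1.1, 3.0]
gripper_width: 0.158
t 13.7 pos [ 0.6131 -0.2473  0.0998] yaw 100.93 z [ 0. -0. -1.] j [-26.9  23.1  74.4  -0.   82.4 -37.8] F [-0.6  1.1  3. ] M [ 0.09  0.22 -0.1 ] w 0.158
t 14.9 pos [ 0.6132 -0.2473  0.0998] yaw 100.97 z [ 0. -0. -1.] j [-26.9  23.1  74.4  -0.   82.4 -37.8] F [-1.6  0.8  6.1] M [0.11 0.31 0.  ] w 0.156
```

View pics/p4.png

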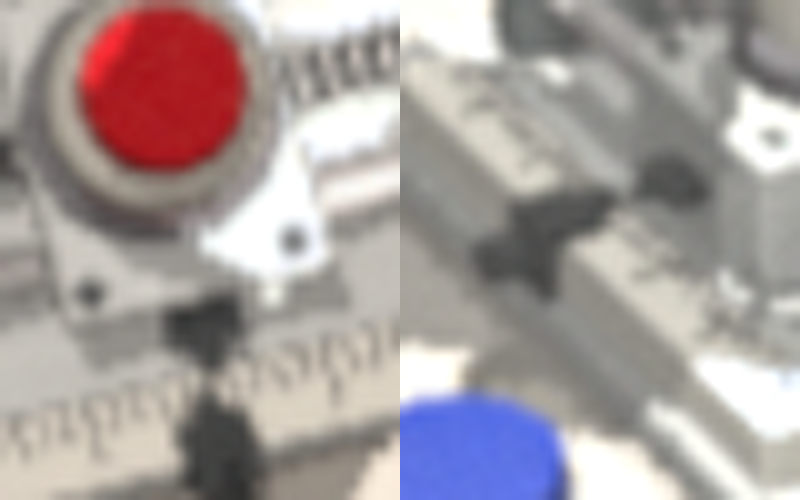

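Left crop: pointer tip at about (208,370) above the mark tip at (205,388). The scale is tilted in this view, so about 3 mm should remain. I'll rectify both views onto the z = 34 mm plane in stage axes to read the offset directly.

```bash
cat >> h.py <<'E'
yh=np.array([-.2693,.963]);yh/=np.linalg.norm(yh);xh=np.array([yh[1],-yh[0]])
O=np.array([.4925,-.0715])   # near mark tip
S=10. # px/mm ; rectified: col = stage y (-20..20 mm), row = stage x from +22 (top) to -16
def rect(n,im,z=.034):
    W=[(a,b) for a in(-20,20) for b in(22,-16)]
    src=np.float32([proj(n,np.r_[O+1e-3*(a*yh+b*xh),z]) for a,b in W]);dst=np.float32([((a+20)*S,(22-b)*S) for a,b in W])
    return cv2.warpPerspective(im.astype(np.float32),cv2.getPerspectiveTransform(src,dst),(400,380),flags=cv2.INTER_CUBIC)
E
cat > m.py <<'E'
from h import *
import sys
k=sys.argv[1];out=[]
for n in('top','scene'):
    r=rect(n,np.load(f'{n[0]}{k}.npy'));v=np.clip(r[...,::-1]*1.7,0,255).astype(np.uint8)
    out.append(v);g=cv2.GaussianBlur(r.max(2),(0,0),3)
    for row in range(100,360,20):
        w=np.clip(95-g[row,100:320],0,None);x=np.arange(100,320)
        print(n,'x',22-row/S,'ymid',round((w*x).sum()/w.sum()/S-20,2) if w.sum()>300 else None,'ymin',round((100+g[row,100:320].argmin())/S-20,1),round(g[row,100:320].min()))
cv2.imwrite(f'pics/r{k}.png',np.hstack(out))
E
python3 m.py 4
```

```text
top x 12.0 ymid 0.58 ymin 0.4 72
top x 10.0 ymid 1.05 ymin 0.6 53
top x 8.0 ymid 0.7 ymin 0.8 46
top x 6.0 ymid 0.55 ymin -0.7 45
top x 4.0 ymid 0.68 ymin -2.9 43
top x 2.0 ymid 0.36 ymin 0.4 43
top x 0.0 ymid 0.3 ymin 4.9 43
top x -2.0 ymid 0.73 ymin -1.1 39
top x -4.0 ymid 1.14 ymin -1.0 35
top x -6.0 ymid 0.8 ymin -0.7 34
top x -8.0 ymid 0.49 ymin -1.6 32
top x -10.0 ymid 0.44 ymin -1.3 34
top x -12.0 ymid 0.09 ymin -1.2 36
scene x 12.0 ymid -5.97 ymin -6.4 82
scene x 10.0 ymid -2.93 ymin -2.9 73
scene x 8.0 ymid -2.45 ymin -2.9 56
scene x 6.0 ymid -2.78 ymin -4.4 53
scene x 4.0 ymid -3.41 ymin -5.3 54
scene x 2.0 ymid -3.39 ymin -7.9 54
scene x 0.0 ymid -3.48 ymin -8.6 52
scene x -2.0 ymid -3.34 ymin -8.2 54
scene x -4.0 ymid -3.27 ymin -0.6 55
scene x -6.0 ymid -3.36 ymin -9.3 52
scene x -8.0 ymid -2.96 ymin -9.8 50
scene x -10.0 ymid -2.73 ymin -2.0 52
scene x -12.0 ymid -3.74 ymin -10.0 51
```

View pics/r4.png

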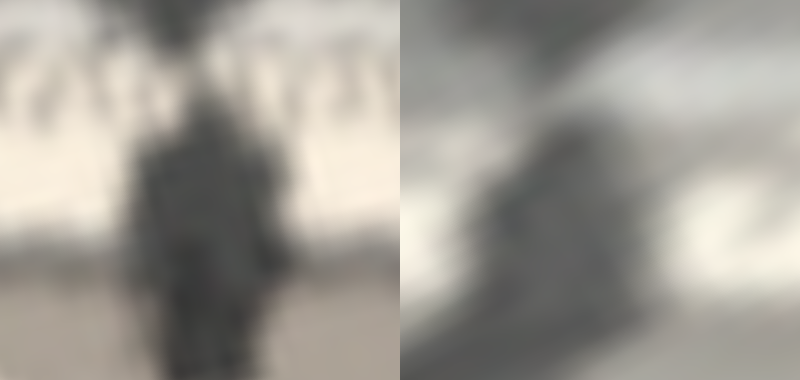

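In the rectified top view the pointer tip is at column ~179 and the mark tip at column ~207 (10 px/mm), so about 2.8 mm is left, or 16°. I'll turn 15° and re-measure.

```bash
python3 -m inch '[{"translation":[0,0,0],"delta_rot":[0,0,-3]},{"translation":[0,0,0],"delta_rot":[0,0,-4]},{"translation":[0,0,0],"delta_rot":[0,0,-4]},{"translation":[0,0,0],"delta_rot":[0,0,-3]},{"translation":[0,0,0],"delta_rot":[0,0,-1]},{"translation":[0,0,0],"delta_rot":[0,0,0]},{"translation":[0,0,0],"delta_rot":[0,0,0]}]'
cat > m.py <<'E'
from h import *
import sys
k=sys.argv[1];n='top'
t=avg(n,16);np.save(f't{k}.npy',t);stt()
O-=0;r=rect(n,t-0);
def rect2(im):
    W=[(a,b) for a in(-16,16) for b in(32,-6)]
    src=np.float32([proj(n,np.r_[O+1e-3*(a*yh+b*xh),.034]) for a,b in W]);dst=np.float32([((a+16)*12,(32-b)*12) for a,b in W])
    return cv2.warpPerspective(im.astype(np.float32),cv2.getPerspectiveTransform(src,dst),(384,456),flags=cv2.INTER_CUBIC)
v=[]
for im in(np.load('t4.npy'),t):
    r=rect2(im);g=cv2.GaussianBlur(r.max(2),(0,0),3);v.append(np.clip(r[...,::-1]*1.7,0,255).astype(np.uint8))
    for b in np.arange(25,10,-1.):
        p=g[int((32-b)*12),108:276];m=p.min();h=(m+np.median(p))/2;i=np.where(p<h)[0];j=p.argmin()
        L=j
        while L>0 and p[L]<h:L-=1
        R=j
        while R<len(p)-1 and p[R]<h:R+=1
        print('x',b,'min',round(m),'mid %.2f width %.1f'%((L+R)/24+9-16,(R-L)/12))
cv2.imwrite(f'pics/r{k}.png',np.hstack(v))
E
python3 m.py 5
```

```text
time_s: 15.6
tool_pos: [0.6131, -0.2473, 0.0999]
eef_rot: [0.732, 0.682, 0.0, 0.0]
ft_force: [-2.5, 0.2, 4.7]
gripper_width: 0.159
t 16.4 pos [ 0.6131 -0.2473  0.0998] yaw 85.97 z [ 0. -0. -1.] j [-26.9  23.1  74.4  -0.   82.4 -22.8] F [-2.1  1.4  6.4] M [ 0.15  0.37 -0.05] w 0.162
x 25.0 min 44 mid 0.12 width 2.4
x 24.0 min 45 mid -1.62 width 5.9
x 23.0 min 45 mid -1.83 width 5.7
x 22.0 min 46 mid -2.33 width 5.5
x 21.0 min 46 mid -2.54 width 5.2
x 20.0 min 46 mid -2.71 width 4.9
x 19.0 min 48 mid -2.54 width 4.6
x 18.0 min 52 mid -2.50 width 4.5
x 17.0 min 66 mid -2.42 width 4.7
x 16.0 min 81 mid -2.17 width 4.8
x 15.0 min 92 mid -1.50 width 4.5
x 14.0 min 91 mid -0.29 width 3.2
x 13.0 min 84 mid 0.21 width 3.4
x 12.0 min 72 mid 0.62 width 4.1
x 11.0 min 62 mid 0.79 width 4.4
x 25.0 min 43 mid 0.92 width 2.8
x 24.0 min 42 mid 0.67 width 4.0
x 23.0 min 41 mid 0.25 width 4.3
x 22.0 min 42 mid 0.12 width 4.6
x 21.0 min 42 mid -0.08 width 4.7
x 20.0 min 42 mid -0.17 width 4.5
x 19.0 min 44 mid -0.29 width 4.2
x 18.0 min 51 mid -0.33 width 3.8
x 17.0 min 60 mid -0.04 width 3.4
x 16.0 min 71 mid 0.21 width 3.2
x 15.0 min 79 mid 0.42 width 3.3
x 14.0 min 82 mid 0.46 width 3.2
x 13.0 min 80 mid 0.50 width 3.5
x 12.0 min 72 mid 0.67 width 4.0
x 11.0 min 62 mid 0.79 width 4.4
```

View pics/r5.png

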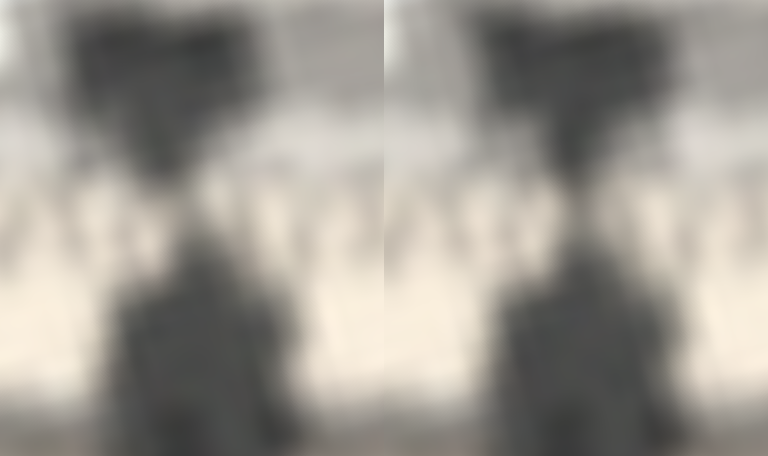

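The rectified views show the pointer centred at about -0.2 mm and the mark needle at about +0.7 mm, so roughly 0.8 mm remains. I'll add 4.5°, let go, lift, and measure again from the numbers with the arm out of the light.

```bash
python3 -m inch '[{"translation":[0,0,0],"delta_rot":[0,0,-2]},{"translation":[0,0,0],"delta_rot":[0,0,-1.5]},{"translation":[0,0,0],"delta_rot":[0,0,-1]},{"translation":[0,0,0],"delta_rot":[0,0,0]},{"translation":[0,0,0],"delta_rot":[0,0,0]}]'
python3 m.py 6 | tail -15
python3 -m inch '[{"translation":[0,0,0],"delta_rot":[0,0,0]},{"translation":[0,0,0],"delta_rot":[0,0,0]},{"translation":[0,0,0],"delta_rot":[0,0,0]},{"translation":[0,0,0],"delta_rot":[0,0,0]},{"translation":[0,0,0],"delta_rot":[0,0,0]},{"translation":[0,0,0],"delta_rot":[0,0,0]},{"translation":[0,0,0.02],"delta_rot":[0,0,0]},{"translation":[0,0,0.03],"delta_rot":[0,0,0]},{"translation":[0,0,0.04],"delta_rot":[0,0,0]},{"translation":[0,0,0.04],"delta_rot":[0,0,0]}]' 0
python3 -m inch '[{"translation":[-0.03,-0.04,0.03],"delta_rot":[0,0,0]},{"translation":[-0.04,-0.04,0],"delta_rot":[0,0,0]},{"translation":[-0.04,-0.04,0],"delta_rot":[0,0,0]},{"translation":[-0.04,-0.04,0],"delta_rot":[0,0,0]},{"translation":[-0.04,-0.04,0],"delta_rot":[0,0,0]},{"translation":[-0.04,-0.04,0],"delta_rot":[0,0,0]},{"translation":[-0.04,-0.03,0],"delta_rot":[0,0,0]},{"translation":[-0.04,0,0],"delta_rot":[0,0,0]},{"translation":[0,0,0],"delta_rot":[0,0,0]}]'
python3 m.py 7 |sed '2,16d'
```

```text
time_s: 16.9
tool_pos: [0.6131, -0.2473, 0.0998]
eef_rot: [0.758, 0.653, 0.0, 0.0]
ft_force: [-3.2, -0.1, 5.9]
gripper_width: 0.161
x 25.0 min 43 mid -3.75 width 1.2
x 24.0 min 43 mid 0.38 width 3.8
x 23.0 min 41 mid 0.17 width 4.5
x 22.0 min 41 mid 0.21 width 4.8
x 21.0 min 43 mid 0.25 width 4.8
x 20.0 min 44 mid 0.33 width 4.8
x 19.0 min 44 mid 0.21 width 4.6
x 18.0 min 51 mid -0.04 width 4.1
x 17.0 min 63 mid 0.08 width 3.7
x 16.0 min 77 mid 0.21 width 3.2
x 15.0 min 84 mid 0.42 width 3.3
x 14.0 min 86 mid 0.50 width 3.3
x 13.0 min 82 mid 0.58 width 3.5
x 12.0 min 72 mid 0.71 width 4.1
x 11.0 min 62 mid 0.88 width 4.6
time_s: 18.7
tool_pos: [0.6128, -0.247, 0.23]
eef_rot: [0.758, 0.652, -0.0, -0.001]
ft_force: [0.4, 0.5, -0.3]
gripper_width: 1.001
time_s: 19.6
tool_pos: [0.3261, -0.4895, 0.2551]
eef_rot: [0.76, 0.65, -0.001, -0.001]
ft_force: [0.1, 0.8, -0.3]
gripper_width: 0.999
t 20.4 pos [ 0.3307 -0.4883  0.2551] yaw 81.42 z [ 0. -0. -1.] j [-61.4  10.1  73.    0.   96.9 -52.8] F [-0.4  0.5  0.9] M [ 0.02  0.01 -0.01] w 1.002
x 25.0 min 56 mid 0.38 width 3.1
x 24.0 min 55 mid 0.33 width 3.5
x 23.0 min 55 mid 0.38 width 3.9
x 22.0 min 57 mid 0.54 width 4.4
x 21.0 min 60 mid 0.83 width 4.8
x 20.0 min 61 mid 1.12 width 5.2
x 19.0 min 60 mid 0.71 width 4.8
x 18.0 min 61 mid 0.08 width 4.0
x 17.0 min 65 mid 0.17 width 3.8
x 16.0 min 72 mid 0.58 width 3.7
x 15.0 min 79 mid 1.12 width 4.4
x 14.0 min 82 mid 1.50 width 5.0
x 13.0 min 80 mid 1.62 width 5.2
x 12.0 min 74 mid 1.46 width 5.1
x 11.0 min 68 mid 1.21 width 4.8
```

View pics/r7.png

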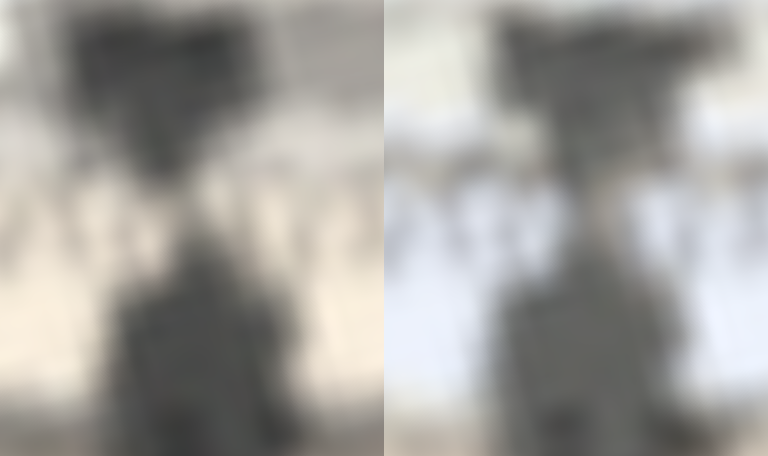

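The right panel, in full light, shows the pointer above the mark with cast shadows smearing to the right, so shade frames are more reliable. I'll pool the shade frames, shifting each by its known wheel angle, for a final offset estimate. No picture is needed for this.

```bash
python3 - <<'E'
from h import *
def rect3(im,z=.034):
    W=[(a,b) for a in(-30,16) for b in(32,-6)]
    src=np.float32([proj('top',np.r_[O+1e-3*(a*yh+b*xh),z]) for a,b in W]);dst=np.float32([((a+30)*12,(32-b)*12) for a,b in W])
    return cv2.GaussianBlur(cv2.warpPerspective(im.astype(np.float32),cv2.getPerspectiveTransform(src,dst),(552,456),flags=cv2.INTER_CUBIC).max(2),(0,0),3)
def mid(g,b,c,hw):
    i0=int((c-hw+30)*12);p=g[int((32-b)*12),max(i0,0):int((c+hw+30)*12)];k=len(p)//2
    j=k-12+p[k-12:k+12].argmin()
    hL=(p[j]+p[:k].max())/2;hR=(p[j]+p[k:].max())/2
    L=j
    while L>0 and p[L]<hL:L-=1
    R=j
    while R<len(p)-1 and p[R]<hR:R+=1
    return (L+R)/24+max(i0,0)/12-30
for k,tr in[('2',94.5),('3',94.5),('4',19.5),('5',4.5),('6',0),('7',0)]:
    g=rect3(np.load(f't{k}.npy'));d=np.radians(tr)*10
    pt=[mid(g,b,.5-d,5)+d for b in np.arange(18,22,.5)];bl=[mid(g,b,.5-d,11)+d for b in np.arange(25,29,.5)]
    mk=[mid(g,b,.7,4.5) for b in np.arange(11,13,.5)];sd=[mid(g,b,.7,11) for b in np.arange(1,8,.5)]
    print(k,*['%s %.2f'%(n,np.median(v)) for n,v in(('ptr',pt),('block',bl),('mark',mk),('saddle',sd))])
E
```

```text
2 ptr 0.43 block 1.83 mark 0.56 saddle 0.81
3 ptr 0.43 block 0.66 mark 0.54 saddle 0.81
4 ptr 0.90 block 0.78 mark 0.48 saddle 0.81
5 ptr 0.64 block 0.72 mark 0.48 saddle 0.79
6 ptr 0.33 block 0.83 mark 0.56 saddle 0.77
7 ptr 0.33 block 1.19 mark 1.02 saddle 1.00
```

The pooled pointer is at 0.5 mm (its block 0.75) against the mark at 0.5 mm (its saddle 0.8), so they line up to within about 0.2 mm. Last, a numeric check that the loose things did not move, then hand in.

```bash
python3 - <<'E'
from h import *
a=np.load('t.npy');b=np.load('t7.npy')
def c(im,y0,y1,x0,x1,f):
    m=f(im[y0:y1,x0:x1]);y,x=np.nonzero(m);return (x.mean()+x0).round(2),(y.mean()+y0).round(2),len(x)
blue=lambda i:i[...,2]-i[...,0]>40
red=lambda i:i[...,0]-i[...,1]>50
print('cap',c(a,225,265,285,325,blue),c(b,225,265,285,325,blue))
print('bottle',c(a,120,160,205,240,red),c(b,120,160,205,240,red))
for n,(y0,y1,x0,x1) in dict(beaker=(120,152,270,304),timer=(250,285,230,272)).items():
    print(n,'mean abs diff',np.abs(a-b)[y0:y1,x0:x1].mean().round(1),'shift',cv2.phaseCorrelate(a.mean(2)[y0:y1,x0:x1].copy(),b.mean(2)[y0:y1,x0:x1].copy())[0])
stt();close_job()
E
```

```text
cap (np.float64(305.34), np.float64(243.79), 373) (np.float64(305.34), np.float64(243.81), 376)
bottle (np.float64(221.17), np.float64(139.09), 296) (np.float64(221.17), np.float64(139.09), 296)
beaker mean abs diff 4.1 shift (-0.005893585392808376, -0.029865316814458254)
timer mean abs diff 4.4 shift (0.5127695714684748, -0.017997015171086872)
t 20.4 pos [ 0.3307 -0.4883  0.2551] yaw 81.42 z [ 0. -0. -1.] j [-61.4  10.1  73.    0.   96.9 -52.8] F [-0.4  0.5  0.9] M [ 0.02  0.01 -0.01] w 1.002
the job is handed in; nothing more can be done
```

I turned the handwheel about 274° clockwise, and by my measurements the carriage pointer now lines up with the set mark to within about 0.2 mm. I took the grip bar twice: half a turn, then let go and took it again for 94.5°. At the end I let go and moved the arm clear; the job was handed in at 20.4 s.

**Alignment checks:** Pooled over the frames with the stage in the arm's shade, the pointer tip sits at about 0.5 mm and the mark tip at about 0.5 mm along the scale. The pointer block (about 0.75 mm) and the mark's saddle (about 0.8 mm) agree with that, apart from one outlying block reading (1.8 mm). Single frames scatter by about ±0.4 mm. The one frame in full light disagreed, with the pointer 0.7 mm short of the mark; I put that down to shadows and did not use it.

**Other checks:**
- **Loose things:** the blue cap, white bottle and beaker showed no shift from the first pictures. The timer's image comparison read a 0.5 px shift (about 1 mm). The arm did not go near the timer, so I think this is changed shading, but I did not check it further.
- **Forces:** the wrist force readings stayed below 8 N.

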